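Load the power resistors by length and close the bay with its tilt-in hatch

ROBOT

A 6-joint arm with a two-finger parallel gripper is mounted at the origin on the work surface. World frame = base frame: x ahead of the robot, y to its left, z up, the work surface at z = 0. Lengths are in m, angles in rad, forces in N, time in s.
With the tool pointing down it reaches from about 0.35 to 0.8 m from the base axis. Payload 7.3 kg.
Tool frame: the origin (TCP) lies between the finger pads; the fingertips stand 25 mm ahead of it and the grasp point (between the pads) lies 6 mm ahead of it (r.tip_extent is the distance from the TCP to the fingertips, in m); z points along the fingers, y is the direction in which the jaws open and shut (so a half turn about z gives the same grasp; the last joint's range is limited). The gripper opens to 85 mm and grips with 20 to 120 N. Pads are 22 mm wide; open, the fingers measure 114 mm over their backs; the gripper's body (76 mm by 85 mm) begins 54 mm behind the grasp point. The pads swing forward as they close: fully open they stand 13 mm farther back than shut.
Start: joints at [-1.271, 0.342, 1.524, -0, 1.275, -0.146], TCP at [0.226, -0.474, 0.256] pointing down, gripper open.
Joint ranges: [-2.53, 2.53], [-0.77, 2.02], [0.04, 2.7], [-1, 4.14], [0.28, 2.66], [-3.11, 3.11]. Speed limits (rad/s): [2.57, 2.57, 3.14, 3.14, 3.14, 3.14].

INTERFACE

Orientations are given as a unit quaternion [x, y, z, w].
In Python, from workcell import r, command_gripper, optics gives the robot as it stands. The module is installed in compiled form; this text tells all that it offers. Calls block until the motion is done:
- r.reach(position, orientation): joint-space move of the TCP to a pose.
- r.move_straight(position, orientation=None, speed=0.15, max_force=None): straight line of the TCP; orientation=None keeps the orientation; speed is the mean speed in m/s. With max_force (N) it stops when the force on the tool has changed by that much, and returns True; else False.
- r.movej(angles): joint-space move.
- command_gripper(opening, force=None): finger opening in m; force is the grip in N (None keeps the last); returns when the fingers have stopped.
- r.hold(seconds).
- r.solve_ik(position, orientation): joint angles nearest the present ones, or None.
- r.read_state(): the state.
- optics.get_image(name): name is "side" or "top"; returns (picture, depth): 480x640x3 uint8, red, green, blue; 480x640 float32, m along the optical axis (not along the pixel's ray), 0 where there is no reading.
- optics.camera_model(name): a dict with "K" (3x3 intrinsics, pixels), "k1" (the pictures are not rectified: a ray, as slopes to the right and down, at radius r is drawn at 1 + k1 r^2 times it, then the intrinsics apply), "R" (3x3) and "t" (3): a world point X has camera coordinates R X + t. Camera axes: x right, y down, z forward; pixel columns grow to the right and rows downward; lengths in m; the calibration is good to about 2 mm. A picture is of the moment at which its call begins. camera_model takes no time and is no camera call.
A pose or a line that the arm cannot do raises r.PlanningError and nothing moves.
- r.finish_job(): hands the job in, once; it reports no verdict.
The state is a dict: "time_s": time; "joint_positions": joint angles; "dq": joint speeds; "tau": joint torques, N m; "eef_pos": TCP position; "eef_rot": TCP orientation; "contact_force": force on the tool from outside, world axes, zero at the start; "torque": the same for the moment, N m; "grip_width": finger opening in m.
Only numpy, scipy, OpenCV 4.12 (cv2) and the standard library are available. Lean on these libraries where they do the work, as an engineer would, in place of code of your own. Each camera call takes 0.05 s, during which the arm holds its last target.

TASK

Lay every cream resistor on the mat down into the bay, each in a free pocket of its own length (long ones in the long row, short ones in the short row). Then close the bay with the green hatch: it is longer than the opening, so tilt it in under the yellow lips and settle it flat on the ledges, fin up, centred and square so that both ends are held under the lips. Leave the heat sink, coin mech and button caps where they are.

Things in the scene. Friction and masses are not known exactly. Their poses are not given: they have to be found in the camera images.
- bay: Fixed open-topped dark steel box, 240 x 172 mm, 59 mm high, floor 6 mm thick. Origin: centre of its underside; x along the 240 mm length away from the robot (turned up to 0.2 rad), z up. Inner wall faces at x = +-116, y = +-82 mm. On the floor a row of three long pockets (94 x 24 mm, robot's side) and one of three short ones (64 x 24 mm, far side), all along x, white-floored; the grey strips between are no pockets.
- lip_near (a point): Middle of the inner top edge of the yellow lip that overhangs the bay's robot-side end: bay x = -89 mm, 59 mm above the bench. Lips are 5 mm thick (54 to 59 mm up), across the full width; the side walls have none, so the opening is 178 mm along x by 164 mm along y.
- lip_far (a point): Same point of the lip at the bay's far end: bay x = +89 mm, 59 mm above the bench.
- ledge_near (a point): Middle of the top of the aluminium ledge below the robot-side lip, 34 mm above the bench, bay x = -103 mm; it runs from x = -91 to the end wall at -116. 20 mm of free height up to the lip. At its two ends it goes on along the side walls, 12 mm wide, to x = -72.
- ledge_far (a point): Same point of the equal, mirrored ledge below the far lip: bay x = +103 mm, 34 mm above the bench.
- pocket_stop (a point): Top centre of the black stop between the two rows of pockets, 18 mm above the bench, as are the two stops at the rows' outer ends. The ridges along the pockets' sides are lower: 11 mm above the bench, 3 mm thick.
- hatch_grip (a point): Hatch: green metal plate 196 (x) x 156 (y) x 4 mm, 0.25 to 0.4 kg, two white stripes along x; on its middle a black upright grip fin 60 mm long (x), 10 mm thick (y), 36 mm above the plate. Starts flat on the bench, fin up. This point is on the fin, above the plate's centre, 28 mm above its underside (12 mm below the fin's top); z up. 62 mm above the bench when settled. Either end may face the robot.
- mat: Flat black rubber mat fixed on the bench, 270 x 260 x 3 mm, on which the resistors start; origin at the centre of its underside.
- long1_mid (a point): Cream ceramic power resistor of the long kind, a bar 90 x 20 x 20 mm with steel end caps, lying on the mat; this point is its centre, x along its length. May be absent.
- long2_mid (a point): Cream ceramic power resistor of the long kind, a bar 90 x 20 x 20 mm with steel end caps, lying on the mat; this point is its centre, x along its length. May be absent.
- long3_mid (a point): Cream ceramic power resistor of the long kind, a bar 90 x 20 x 20 mm with steel end caps, lying on the mat; this point is its centre, x along its length. May be absent.
- short1_mid (a point): Cream ceramic power resistor of the short kind, a bar 60 x 20 x 20 mm with steel end caps, lying on the mat; this point is its centre, x along its length. May be absent.
- short2_mid (a point): Cream ceramic power resistor of the short kind, a bar 60 x 20 x 20 mm with steel end caps, lying on the mat; this point is its centre, x along its length. May be absent.
- short3_mid (a point): Cream ceramic power resistor of the short kind, a bar 60 x 20 x 20 mm with steel end caps, lying on the mat; this point is its centre, x along its length. May be absent.
- pocket_long1 (a point): Long pocket 1 of the bay: where the centre of a long resistor lies when it is down in the pocket (16 mm above the bench, 10 mm above the pocket's floor), x along the pocket. Pockets of a row are 46 mm apart along the bay's y. 2 mm of play all round.
- pocket_long2 (a point): Long pocket 2 of the bay: where the centre of a long resistor lies when it is down in the pocket (16 mm above the bench, 10 mm above the pocket's floor), x along the pocket. Pockets of a row are 46 mm apart along the bay's y. 2 mm of play all round.
- pocket_long3 (a point): Long pocket 3 of the bay: where the centre of a long resistor lies when it is down in the pocket (16 mm above the bench, 10 mm above the pocket's floor), x along the pocket. Pockets of a row are 46 mm apart along the bay's y. 2 mm of play all round.
- pocket_short1 (a point): Short pocket 1 of the bay: where the centre of a short resistor lies when it is down in the pocket (16 mm above the bench, 10 mm above the pocket's floor), x along the pocket. Pockets of a row are 46 mm apart along the bay's y. 2 mm of play all round.
- pocket_short2 (a point): Short pocket 2 of the bay: where the centre of a short resistor lies when it is down in the pocket (16 mm above the bench, 10 mm above the pocket's floor), x along the pocket. Pockets of a row are 46 mm apart along the bay's y. 2 mm of play all round.
- pocket_short3 (a point): Short pocket 3 of the bay: where the centre of a short resistor lies when it is down in the pocket (16 mm above the bench, 10 mm above the pocket's floor), x along the pocket. Pockets of a row are 46 mm apart along the bay's y. 2 mm of play all round.
- heatsink_mid (a point): Bystander: blue anodised heat sink, 80 x 70 x 38 mm; its centre.
- coinmech_mid (a point): Bystander: matte black coin mech, 60 x 100 x 50 mm; its centre.
- cap1_mid (a point): Bystander: yellow pushbutton cap, 48 mm across, 26 mm high; its centre.
- cap2_mid (a point): Bystander: yellow pushbutton cap, 48 mm across, 26 mm high; its centre.
Things that resemble listed ones, but are neither listed nor needed, are in the scene too. Leave any black or turquoise look-alike of the part that bears short1_mid alone. Leave any orange or turquoise look-alike of the part that bears short3_mid alone.

How it is judged:
On the way, in this order (a step that is already met when the one before it is completed fails the run):
1. every resistor present lies down in a pocket of its own length ((distance between long1_mid and pocket_long1 below 0.006 m or distance between long1_mid and pocket_long2 below 0.006 m or distance between long1_mid and pocket_long3 below 0.006 m) and angle between the x axis of each of long1_mid, long2_mid, long3_mid, short1_mid, short2_mid, short3_mid and the x axis of bay, either way round below 0.08 rad and (distance between long2_mid and pocket_long1 below 0.006 m or distance between long2_mid and pocket_long2 below 0.006 m or distance between long2_mid and pocket_long3 below 0.006 m) and (distance between long3_mid and pocket_long1 below 0.006 m or distance between long3_mid and pocket_long2 below 0.006 m or distance between long3_mid and pocket_long3 below 0.006 m) and (distance between short1_mid and pocket_short1 below 0.006 m or distance between short1_mid and pocket_short2 below 0.006 m or distance between short1_mid and pocket_short3 below 0.006 m) and (distance between short2_mid and pocket_short1 below 0.006 m or distance between short2_mid and pocket_short2 below 0.006 m or distance between short2_mid and pocket_short3 below 0.006 m) and (distance between short3_mid and pocket_short1 below 0.006 m or distance between short3_mid and pocket_short2 below 0.006 m or distance between short3_mid and pocket_short3 below 0.006 m)), for 0.2 s.
2. the hatch lies flat on the ledges under both lips (x of hatch_grip in the frame of bay between -0.007 and 0.007 m and y of hatch_grip in the frame of bay between -0.007 and 0.007 m and z of hatch_grip in the frame of bay between 0.058 and 0.0655 m and angle between hatch_grip's own z axis and vertical below 0.03 rad and angle between the x axis of hatch_grip and the x axis of bay, either way round below 0.08 rad), for 0.2 s.
At the end, for the whole second after the job is handed in: Each resistor present lies in a pocket of its own length (centre within 6 mm, aligned within 0.08 rad). The hatch rests on the ledges under both lips, fin up, level within 0.03 rad, square within 0.08 rad, centred within 7 mm in x and y, grip point 58 to 65.5 mm above the bench (all of step 1 and all of step 2); the robot touches nothing.
It fails at once if the heat sink is moved by more than 3 cm (distance of heatsink_mid from where it was at the start of the episode above 0.03 m).
It fails at once if the coin mech is moved by more than 3 cm (distance of coinmech_mid from where it was at the start of the episode above 0.03 m).
It fails at once if the first button cap is moved by more than 3 cm (distance of cap1_mid from where it was at the start of the episode above 0.03 m).
It fails at once if the second button cap is moved by more than 3 cm (distance of cap2_mid from where it was at the start of the episode above 0.03 m).
Of long1, long2, long3, short1, short2, short3 only 4 to 6 are there at a start; the rules pass over those that are not, and their reading is None.
At some moment in a run one of hatch may be knocked a few centimetres aside while the robot is not near it.
It also fails if it takes over 210 s, if anything falls off the work surface, if the arm or the gripper's body presses on something with over 40 N, if the wrist force passes 120 N, or if a joint passes its speed limit or range.

## Working session

There is one attempt and no reset: what is moved stays moved. The work goes in short steps, each a Python script; the robot and the scene stay as the last script left them, time stands still between calls to the robot, and variables do not carry over. Pictures are saved under pics/ and viewed, and the job is handed in when it is done.

```bash
ls; mkdir -p pics; python3 - <<'E'
from workcell import r,optics
import cv2,numpy as np
print(r.tip_extent)
for n in ("side","top"):
    im,d=optics.get_image(n); cv2.imwrite(f"pics/{n}0.png",im[:,:,::-1]); np.savez(f"{n}0.npz",im=im,d=d)
    m=optics.camera_model(n); print(n,m, d[d>0].min(),d.max(),(d==0).mean())
s=r.read_state();print(s)
E
```

```text
pics
0.025
side {'K': array([[510.36909389,   0.        , 330.01883827],
       [  0.        , 510.36909389, 245.5265464 ],
       [  0.        ,   0.        ,   1.        ]]), 'k1': -0.09770983316291715, 'R': array([[ 0.94872628, -0.31569279, -0.01601599],
       [-0.16682511, -0.45702238, -0.87367038],
       [ 0.26849177,  0.83154591, -0.48625463]]), 't': array([-0.53738413,  0.12248801,  1.34046078])} 0.57355887 3.596157 0.004173177083333333
top {'K': array([[542.95584485,   0.        , 315.47315322],
       [  0.        , 542.95584485, 243.94187319],
       [  0.        ,   0.        ,   1.        ]]), 'k1': -0.027955060249376617, 'R': array([[ 2.13807989e-02, -9.99770970e-01,  9.31660932e-04],
       [-9.72435002e-01, -2.10126051e-02, -2.32225401e-01],
       [ 2.32191791e-01,  4.05918491e-03, -9.72661552e-01]]), 't': array([-0.09347267,  0.55604818,  1.15892539])} 0.4649479 2.2740269 0.003860677083333333
{'time_s': 0.1, 'joint_positions': array([-1.27104765e+00,  3.42667567e-01,  1.52489369e+00,  8.51584644e-06,
        1.27544094e+00, -1.46021651e-01]), 'dq': array([-0.00073353,  0.00018162, -0.00163102,  0.00033573,  0.00226874,
        0.00088324]), 'tau': array([ 1.80635940e-03, -4.34449482e+01, -2.46491003e+01, -2.46010004e-04,
        4.71184147e-03, -4.57049055e-06]), 'eef_pos': array([ 0.22627132, -0.47338002,  0.25569762]), 'eef_rot': array([ 9.75263792e-01,  2.21043071e-01, -5.00573152e-05, -7.03004344e-04]), 'contact_force': array([-0.11256479, -0.3658251 ,  0.18046155]), 'torque': array([ 0.04155772,  0.01907768, -0.0056381 ]), 'grip_width': 0.08534349467370689}
```

View pics/top0.png

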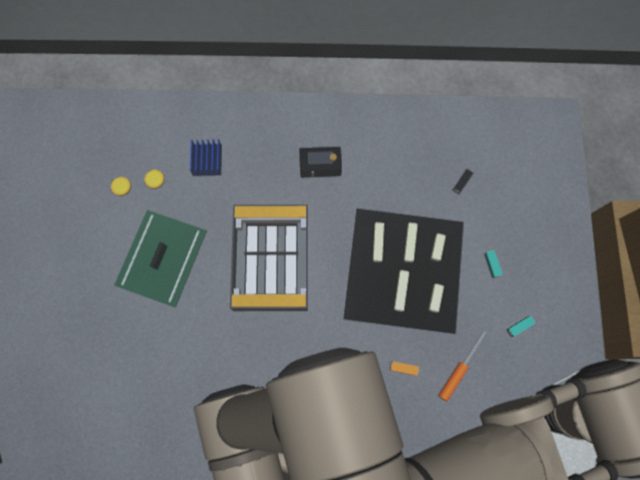

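View pics/side0.png

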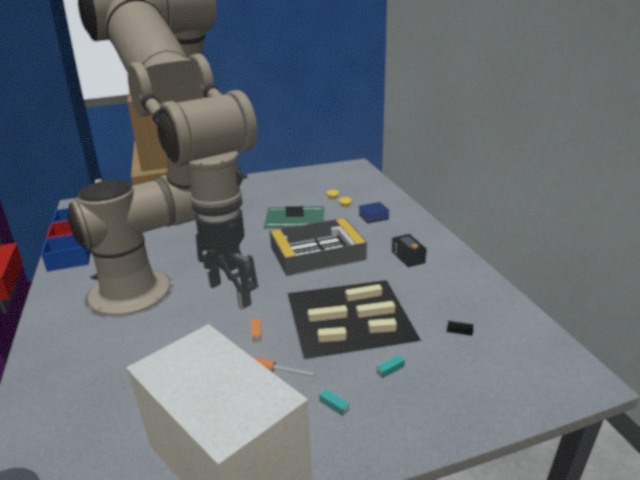

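The top view shows five cream bars on the mat: long ones at about (378,242), (411,242) and (401,290), short ones at (438,247) and (436,298). The bay is at (270,258), the hatch at (160,258), the caps at (121,186) and (153,179), and the heat sink and coin mech beyond the bay. The side view shows the same five bars.

```bash
cat > h.py <<'E'
import numpy as np, cv2
from workcell import r,optics,command_gripper
M={n:optics.camera_model(n) for n in("side","top")}
def rays(n,px):
    m=M[n];px=np.asarray(px,float).reshape(-1,1,2)
    d=np.array([m["k1"],0,0,0,0.])
    u=cv2.undistortPointsIter(px,m["K"],d,None,None,(3,50,1e-10)).reshape(-1,2)
    v=np.c_[u,np.ones(len(u))]@m["R"]
    return -m["R"].T@m["t"],v
def cast(n,px,z):
    c,v=rays(n,px); return c+v*((z-c[2])/v[:,2])[:,None]
def proj(n,X):
    m=M[n];X=np.asarray(X,float).reshape(-1,3)
    return cv2.projectPoints(X,cv2.Rodrigues(m["R"])[0],m["t"],m["K"],np.array([m["k1"],0,0,0,0.]))[0].reshape(-1,2)
def tri(pt,ps):
    c1,v1=rays("top",pt);c2,v2=rays("side",ps);v1=v1[0]/np.linalg.norm(v1[0]);v2=v2[0]/np.linalg.norm(v2[0])
    s=np.linalg.lstsq(np.c_[v1,-v2],c2-c1,rcond=None)[0]
    a=c1+s[0]*v1;b=c2+s[1]*v2
    return (a+b)/2,np.linalg.norm(a-b)
def blobs(mask,amin,roi=None):
    m=mask.astype(np.uint8)
    if roi: z=np.zeros_like(m);x0,y0,x1,y1=roi;z[y0:y1,x0:x1]=m[y0:y1,x0:x1];m=z
    n,l,st,ce=cv2.connectedComponentsWithStats(m,connectivity=4)
    return [(st[i,4],ce[i],l==i) for i in range(1,n) if st[i,4]>=amin]
def hsv(im): return cv2.cvtColor(im,cv2.COLOR_RGB2HSV).astype(int)
def shot(name=None):
    o={}
    for n in("side","top"):
        im,d=optics.get_image(n);o[n]=im
        if name: cv2.imwrite(f"pics/{n}_{name}.png",im[:,:,::-1])
    return o
E
python3 - <<'E'
from h import *
for n,pts in (("top",dict(res=(411,242),lip=(270,212),green=(140,260),white=(252,240),teal=(494,263),cap=(121,186),stripe=(136,248),orange=(405,368))),("side",dict(res=(328,313),lip=(351,232),green=(280,214),white=(320,248),cap=(345,202)))):
    im=np.load(n+"0.npz")["im"];H=hsv(im)
    for k,(x,y) in pts.items(): print(n,k,im[y,x],H[y,x])
for n in M: print(n,-M[n]["R"].T@M[n]["t"])
for n,b in(("top",(100,150,260,250)),("side",(250,180,190,190))):
    im=np.load(n+"0.npz")["im"]
T=np.load("top0.npz")["im"][:,:,::-1];S=np.load("side0.npz")["im"][:,:,::-1]
cv2.imwrite("pics/zt.png",cv2.resize(T[190:340,100:480],None,fx=2.1,fy=2.1,interpolation=cv2.INTER_CUBIC))
cv2.imwrite("pics/zs.png",cv2.resize(S[180:360,240:440],None,fx=3.3,fy=3.3,interpolation=cv2.INTER_CUBIC))
cv2.imwrite("pics/zb.png",cv2.resize(T[195:320,210:330],None,fx=4.8,fy=4.8,interpolation=cv2.INTER_CUBIC))
E
```

```text
top res [197 205 184] [ 41  26 205]
top lip [186 154  74] [ 21 154 186]
top green [63 96 83] [78 88 96]
top white [198 205 214] [107  19 214]
top teal [ 72 171 163] [ 88 148 171]
top cap [195 184  79] [ 27 152 195]
top stripe [112 133 129] [ 84  40 133]
top orange [196 143  71] [ 17 163 196]
side res [158 153 123] [ 26  56 158]
side lip [195 169  73] [ 24 160 195]
side green [ 68 109  91] [ 77  96 109]
side white [64 65 63] [45  8 65]
side cap [191 178  81] [ 26 147 191]
side [ 0.17036183 -1.22832321  0.75021267]
top [ 0.27362627 -0.08647153  1.25645776]
```

View pics/zb.png

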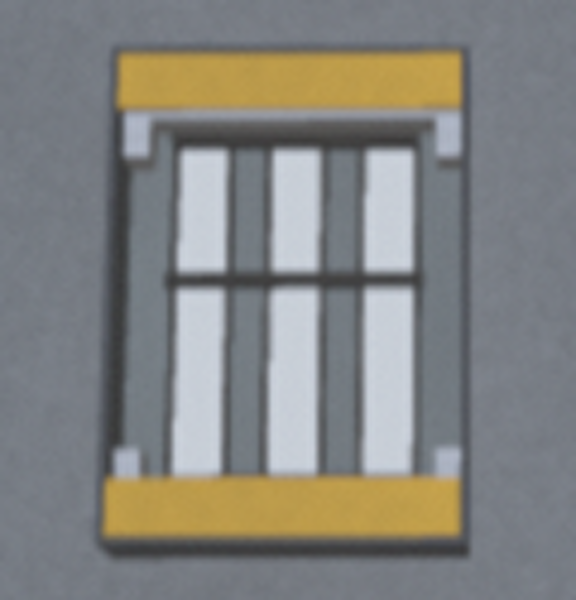

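View pics/zs.png

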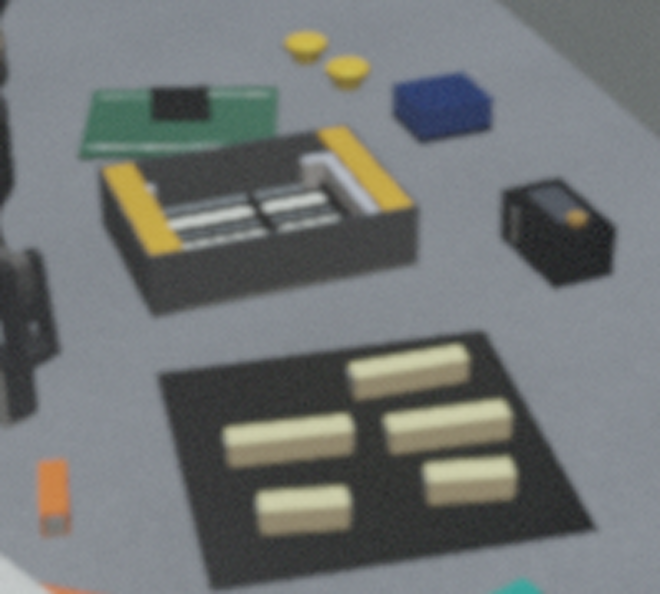

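View pics/zt.png

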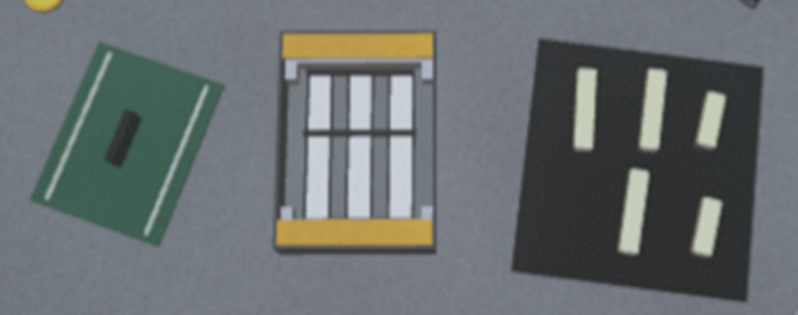

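The close-ups show the lips as clean yellow bars, all six pockets free (white), five cream bars, and the black fin on the green hatch at top px (160,256). Next I'll measure from both views.

```bash
cat >> h.py <<'E'
def resistors(I):
    out={}
    for n,roi in(("top",(335,200,475,340)),("side",(285,275,425,360))):
        H=hsv(I[n]); im=I[n].astype(int)
        if n=="top": m=(H[...,2]>120)&(im[...,0]>im[...,2]+5)
        else: m=(H[...,2]>85)&(im[...,0]>im[...,2]+14)
        out[n]=blobs(m,60,roi)
    return out
def lips(I):
    out={}
    for n,roi in(("top",(215,190,325,325)),("side",(262,212,372,275))):
        H=hsv(I[n]);m=(H[...,0]>14)&(H[...,0]<32)&(H[...,1]>85)&(H[...,2]>90)
        out[n]=sorted(blobs(m,60,roi),key=lambda b:b[1][1] if n=="top" else -b[1][0])
    return out
def yaw_of(n,mask,z):
    ys,xs=np.nonzero(mask);P=cast(n,np.c_[xs,ys],z)[:,:2];P-=P.mean(0)
    w,V=np.linalg.eigh(P.T@P/len(P));v=V[:,1];v=v*np.sign(v[0]);return np.arctan2(v[1],v[0]),np.sqrt(12*w[::-1])
E
python3 - <<'E'
from h import *
I={n:np.load(n+"0.npz")["im"] for n in M}
L=lips(I)
for n in L:
    for a,c,m in L[n]: print(n,"lip",a,c,cast(n,c,.059),yaw_of(n,m,.059))
for i in range(2): print("tri lip",tri(L["top"][i][1],L["side"][i][1]))
p=[cast("top",L["top"][i][1],.059)[0] for i in range(2)]
print("bay",(p[0]+p[1])/2,np.arctan2(*(p[0]-p[1])[1::-1]),np.linalg.norm(p[0]-p[1]))
# white pocket floors
H=hsv(I["top"]);m=(H[...,2]>165)&(H[...,1]<40)
for a,c,mm in blobs(m,100,(215,215,325,300)): print("white",a,c,cast("top",c,.006)[0],yaw_of("top",mm,.006))
R=resistors(I)
for a,c,m in R["top"]:
    X=cast("top",c,.013)[0]; q=proj("side",X)[0]
    j=min(R["side"],key=lambda b:np.linalg.norm(b[1]-q))
    print("res",a,c,X.round(4),yaw_of("top",m,.013),"side",j[1],q,"tri",*tri(c,j[1]),cast("side",j[1],.013))
E
```

```text
top lip 799 [269.3028786  211.11639549] [[0.63482768 0.02640662 0.059     ]] (np.float64(-1.5414972659836224), array([0.1657336 , 0.02681207]))
top lip 918 [268.45424837 300.29738562] [[0.42901141 0.01983697 0.059     ]] (np.float64(-1.5469538552584834), array([0.1633346 , 0.02756493]))
side lip 264 [350.0719697  230.59090909] [[0.63584531 0.01909224 0.059     ]] (np.float64(-1.5360573901330046), array([0.1700306, 0.0295071]))
side lip 312 [282.61538462 243.00961538] [[0.43093624 0.01345975 0.059     ]] (np.float64(-1.5508842317171452), array([0.16871177, 0.03087328]))
tri lip (array([0.63739359, 0.02659511, 0.05465651]), np.float64(0.0024570067668790332))
tri lip (array([0.43088599, 0.01997859, 0.05532142]), np.float64(0.00279995134905242))
bay [0.53191954 0.02312179 0.059     ] 0.03190912008101735 0.20592108721089247
white 241 [251.66804979 238.63485477] [0.58181064 0.07046093 0.006     ] (np.float64(0.01179924521050637), array([0.06139607, 0.0225101 ]))
white 241 [271.33609959 237.87136929] [0.58468449 0.02383789 0.006     ] (np.float64(0.010614519026055494), array([0.06046379, 0.
[... 1355 characters left out ...]
98307] tri [ 0.57066937 -0.3702318   0.01415398] 0.00015634688696096436 [[ 0.57138214 -0.3688778   0.013     ]]
res 354 [401.29661017 289.94067797] [ 0.4655 -0.2818  0.013 ] (np.float64(-0.157447307784364), array([0.09008668, 0.02141588])) side [327.4280303  312.88068182] [327.11961912 313.03386473] tri [ 0.46587669 -0.28188036  0.01326966] 0.0008078596983816242 [[ 0.46640541 -0.28151002  0.013     ]]
res 247 [436.16194332 297.29554656] [ 0.4501 -0.3621  0.013 ] (np.float64(-0.21365619299756264), array([0.06033014, 0.02195096])) side [331.71253071 333.995086  ] [331.65606179 334.39563765] tri [ 0.45011006 -0.36190252  0.01395987] 0.00034227035325535394 [[ 0.45065248 -0.36076612  0.013     ]]
```

```bash
cat >> h.py <<'E'
from scipy.spatial.transform import Rotation as Ro
def down(a): return Ro.from_matrix(np.array([[np.cos(a),np.sin(a),0],[np.sin(a),-np.cos(a),0],[0,0,-1.]])).as_quat()
def st(tag=""):
    s=r.read_state();print(tag,"t",round(s["time_s"],1),"p",s["eef_pos"].round(4),"F",s["contact_force"].round(1),"w",round(s["grip_width"],4),flush=True);return s
BAY=np.array([.5322,.0231]);BY=.030
def b2w(x,y):
    c,s=np.cos(BY),np.sin(BY);return BAY+np.array([c*x-s*y,s*x+c*y])
E
python3 - <<'E'
from h import *
x,y,a=.4655,-.2818,-.157
command_gripper(.045,force=40)
r.reach([x,y,.12],down(a)); st("hover")
print(r.move_straight([x,y,.036],speed=.12,max_force=15)); st("down")
command_gripper(.01,force=40); st("closed")
command_gripper(.045); st("open")
r.move_straight([x,y,.2],speed=.25)
r.reach([.45,.08,.3],down(0)); st("away")
I=shot("cal")
R=resistors(I)
for aa,c,m in R["top"]:
    X=cast("top",c,.013)[0];print(aa,c,X.round(4),yaw_of("top",m,.013))
E
```

```text
hover t 1.8 p [ 0.4654 -0.2826  0.1204] F [ 0.3 -0.2  0.4] w 0.0449
False
down t 2.7 p [ 0.4658 -0.2824  0.0366] F [-0.3 -0.4  1.2] w 0.0449
closed t 3.0 p [ 0.466  -0.2822  0.037 ] F [-0.2 -0.4  5.6] w 0.0187
open t 3.4 p [ 0.4654 -0.2817  0.0358] F [-0.3  0.1 -0.9] w 0.0447
away t 5.6 p [0.4502 0.0793 0.2994] F [-0.5  0.6 -0.6] w 0.0447
348 [378.11206897 241.20977011] [ 0.5803 -0.2288  0.013 ] (np.float64(-0.05847189814837331), array([0.09120567, 0.02194238]))
350 [410.54285714 241.48857143] [ 0.5813 -0.3054  0.013 ] (np.float64(-0.1204198481582343), array([0.09100145, 0.0219458 ]))
237 [438.19831224 246.48523207] [ 0.5705 -0.3705  0.013 ] (np.float64(-0.23030117709511197), array([0.06136015, 0.02194317]))
355 [401.5915493 289.9971831] [ 0.4654 -0.2825  0.013 ] (np.float64(-0.1579851737921849), array([0.08997175, 0.02135966]))
248 [436.1733871  297.27016129] [ 0.4501 -0.3621  0.013 ] (np.float64(-0.21961171306532917), array([0.0602208 , 0.02204758]))
```

View pics/top_cal.png

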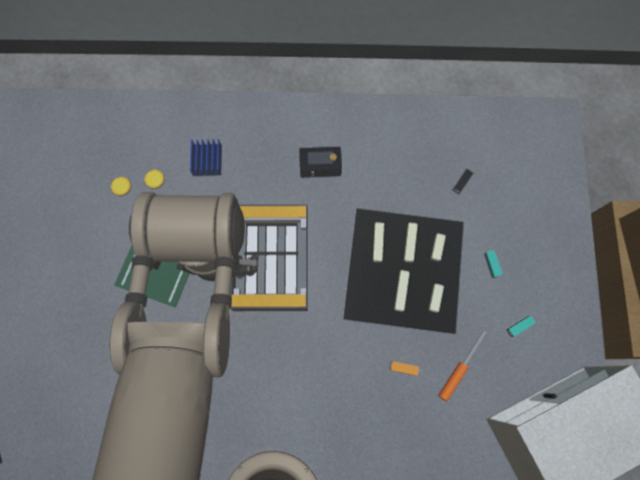

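The view shows all five bars still on the mat, and the clamped one at px (401.6,290) agrees with the TCP to 0.3 mm. Placing the first bar.

```bash
cat >> h.py <<'E'
def pick_place(x,y,a,bx,by):
    command_gripper(.045,force=45)
    r.reach([x,y,.14],down(a))
    if r.move_straight([x,y,.039],speed=.12,max_force=15): print("CONTACT on pick")
    s0=st("at")
    command_gripper(.008,force=45); s=st("grip")
    dz=s["eef_pos"][2]-.013
    r.move_straight([x,y,.16],speed=.25)
    s=st("lift")
    if s["grip_width"]<.015: print("NOT HELD"); return False
    w=b2w(bx,by)
    r.reach([*w,.16],down(BY))
    r.move_straight([*w,.075],speed=.2)
    hit=r.move_straight([*w,.016+dz-.0005],speed=.04,max_force=10); s=st(f"placed hit={hit}")
    print("z above seat mm",1000*(s["eef_pos"][2]-.016-dz), "xy err",1000*(s["eef_pos"][:2]-w))
    return True
def release(bx,by):
    command_gripper(.031); w=r.read_state()["eef_pos"]
    r.move_straight([w[0],w[1],.16],speed=.2); st("released")
E
python3 - <<'E'
from h import *
if pick_place(.4655,-.2822,-.157,-.036,.046):
    release(0,0)
    r.reach([.45,-.15,.25],down(0)); I=shot("p1"); st()
    T=I["top"][195:320,210:330,::-1]; cv2.imwrite("pics/p1z.png",cv2.resize(T,None,fx=4.8,fy=4.8,interpolation=cv2.INTER_CUBIC))
E
```

```text
at t 8.4 p [ 0.466  -0.2824  0.0397] F [-0.  -0.5  1.2] w 0.0449
grip t 8.7 p [ 0.466  -0.2826  0.04  ] F [-0.6  1.2  6.6] w 0.0189
lift t 9.4 p [ 0.4649 -0.2817  0.1589] F [-0.4 -0.2 -0.8] w 0.0184
placed hit=True t 11.9 p [0.4971 0.0681 0.0479] F [0.6 0.5 3.7] w 0.0186
z above seat mm 4.925151241862554 xy err [2.228941   0.06399034]
released t 12.9 p [0.4956 0.068  0.1592] F [-0.3 -0.4 -0.7] w 0.031
 t 14.0 p [ 0.4501 -0.1487  0.249 ] F [ 0.2  0.5 -0. ] w 0.0312
```

View pics/p1z.png

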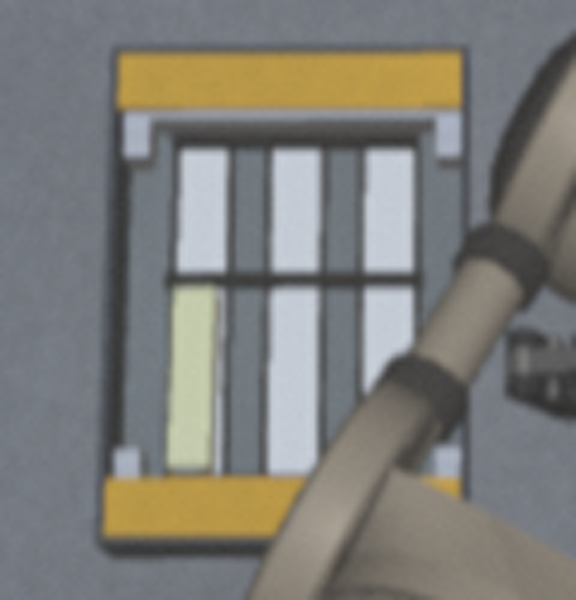

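```bash
cat >> h.py <<'E'
def w2b(p):
    d=np.asarray(p)[:2]-BAY;c,s=np.cos(BY),np.sin(BY);return np.array([c*d[0]+s*d[1],-s*d[0]+c*d[1]])
def inbay(I):
    im=I["top"].astype(int);H=hsv(I["top"])
    m=(H[...,2]>120)&(im[...,0]>im[...,2]+5)&(H[...,1]<75)
    for a,c,mm in blobs(m,120,(228,218,312,294)):
        for z in(.016,.021):
            y,d=yaw_of("top",mm,z);print("bay bar",a,c.round(2),"z",z,"bay mm",(1000*w2b(cast("top",c,z)[0])).round(2),"yaw",round(y-BY,3),(d*1000).round(1))
def sidebay(I,name):
    cv2.imwrite(f"pics/{name}.png",cv2.resize(I["side"][205:285,255:380,::-1],None,fx=6,fy=6,interpolation=cv2.INTER_CUBIC))
E
python3 - <<'E'
from h import *
I={n:cv2.imread(f"pics/{n}_p1.png")[:,:,::-1] for n in M}
inbay(I);sidebay(I,"p1s")
E
```

```text
bay bar 187 [305.8  261.73] z 0.016 bay mm [ -8.03 -82.57] yaw -0.399 [48.4 21.7]
bay bar 187 [305.8  261.73] z 0.021 bay mm [ -9.05 -82.64] yaw -0.399 [48.2 21.6]
bay bar 385 [249.56 273.49] z 0.016 bay mm [-34.78  48.01] yaw -0.01 [91.8 22.6]
bay bar 385 [249.56 273.49] z 0.021 bay mm [-35.7   47.41] yaw -0.01 [91.4 22.5]
bay bar 162 [285.17 287.42] z 0.016 bay mm [-68.06 -34.74] yaw -0.899 [38.5 22.8]
bay bar 162 [285.17 287.42] z 0.021 bay mm [-68.84 -35.01] yaw -0.899 [38.4 22.7]
```

View pics/p1s.png

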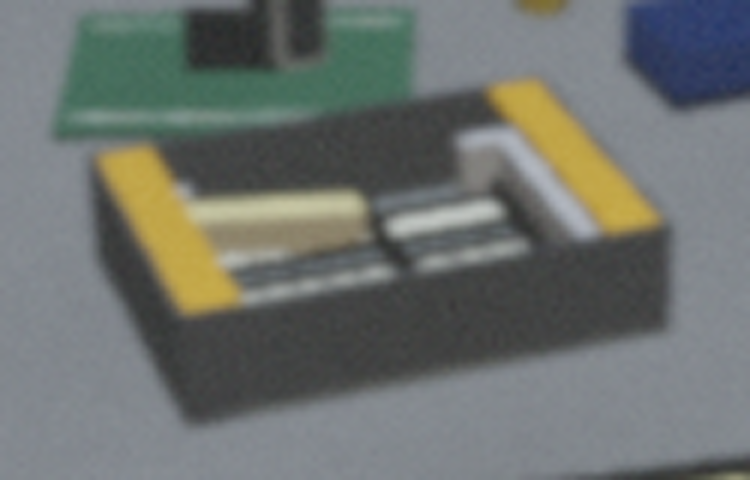

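The side view shows the bar in the left long pocket with its robot-side end raised. It has probably caught on a ridge, about 1.5 mm too far in +y. I'll regrip it and seat it by feel.

```bash
python3 - <<'E'
from h import *
w=b2w(-.035,.0465)
r.reach([*w,.12],down(BY))
r.move_straight([*w,.046],speed=.1,max_force=15);st("at")
command_gripper(.008,force=45);s=st("grip")
r.move_straight([*w,.056],speed=.05);
for dy in(.0,-.0008,-.0016,-.0024):
    q=b2w(-.035,.046+dy)
    r.move_straight([*q,.056],speed=.03)
    s0=st("pre")
    hit=r.move_straight([*q,.0405],speed=.02,max_force=8);s=st(f"dy {dy} hit {hit}")
    if not hit: break
E
```

```text
at t 15.9 p [0.4963 0.0683 0.0465] F [-0.6 -0.7 -0.2] w 0.0308
grip t 16.1 p [0.4964 0.0685 0.0469] F [0.  0.6 5.9] w 0.0181
pre t 16.7 p [0.4957 0.068  0.0558] F [-0.5 -0.3 -0.2] w 0.0183
dy 0.0 hit True t 17.2 p [0.4958 0.068  0.0469] F [-0.8 -0.7  5.6] w 0.0188
pre t 17.7 p [0.4959 0.0672 0.0561] F [-0.2 -1.3 -0.5] w 0.0183
dy -0.0008 hit True t 18.2 p [0.4958 0.0672 0.0469] F [-0.1 -0.5  7. ] w 0.0184
pre t 18.7 p [0.4959 0.0664 0.056 ] F [-0.3  0.7 -1.7] w 0.0184
dy -0.0016 hit True t 19.2 p [0.4958 0.0664 0.0469] F [-1.1 -0.9  7. ] w 0.0187
pre t 19.7 p [0.4959 0.0656 0.0561] F [ 1.   0.6 -1.6] w 0.018
dy -0.0024 hit True t 20.2 p [0.4958 0.0656 0.0469] F [-1.2  0.2  6.4] w 0.0186
```

```bash
cat >> h.py <<'E'
def park(): r.movej([-1.271,.342,1.524,0,1.275,-.146])
def look(name):
    I=shot(name);inbay(I);sidebay(I,name+"s")
    cv2.imwrite(f"pics/{name}z.png",cv2.resize(I["top"][195:320,210:330,::-1],None,fx=4.8,fy=4.8,interpolation=cv2.INTER_CUBIC));return I
E
python3 - <<'E'
from h import *
q=b2w(-.035,.046)
r.move_straight([*q,.056],speed=.03)
r.move_straight([*q,.047],speed=.03,max_force=8);st("c")
release(0,0);park();st();look("p2")
E
```

```text
c t 21.1 p [0.4958 0.068  0.0469] F [-0.   1.1  5.5] w 0.0184
released t 22.1 p [0.4946 0.068  0.1591] F [0.3 0.3 0.1] w 0.0309
 t 24.3 p [ 0.2271 -0.4734  0.2561] F [-0.5  0.2 -0.5] w 0.0311
bay bar 384 [249.59 273.83] z 0.016 bay mm [-35.59  47.94] yaw -0.013 [90.6 22.9]
bay bar 384 [249.59 273.83] z 0.021 bay mm [-36.5   47.34] yaw -0.013 [90.2 22.8]
```

View pics/p2s.png

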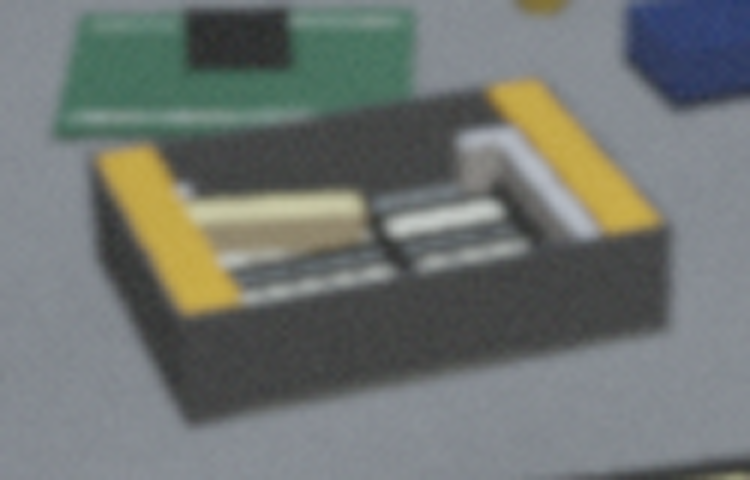

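View pics/p2z.png

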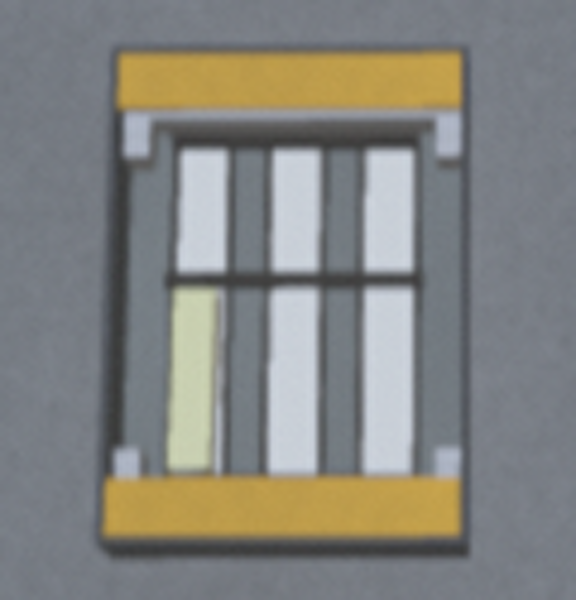

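```bash
python3 - <<'E'
from h import *
def P(x,y,z): 
    p=proj("side",[*b2w(x,y),z])[0]; return ((p-[255,205]+.5)*6-.5).round(0)
def T(x,y,z): 
    p=proj("top",[*b2w(x,y),z])[0]; return ((p-[210,195]+.5)*4.8-.5).round(0)
for f,n in((P,"side"),(T,"top")):
  print(n)
  for z in(.026,.031,.038): print("bartop z",z,[f(x,y,z) for x in(-.081,-.06,.009) for y in(.036,.056)])
  print("stop near top inner",f(-.083,.046,.018),"lip inner edge",f(-.089,.0,.059),f(-.089,.086,.059),f(.089,.086,.059),"mid stop top",f(.015,0,.018),"midstop end",f(.019,.058,.018),f(.011,.058,.018))
  print("short pocket floor corners",f(.019,.034,.006),f(.083,.034,.006),f(.019,-.012,.006),f(.083,-.012,.006))
E
```

```text
side
bartop z 0.026 [array([190., 243.]), array([178., 225.]), array([231., 235.]), array([219., 217.]), array([364., 211.]), array([351., 193.])]
bartop z 0.031 [array([189., 234.]), array([178., 216.]), array([230., 227.]), array([219., 208.]), array([364., 202.]), array([351., 184.])]
bartop z 0.038 [array([188., 222.]), array([177., 204.]), array([229., 214.]), array([218., 196.]), array([363., 189.]), array([350., 172.])]
stop near top inner [181. 249.] lip inner edge [190. 220.] [143. 143.] [478.  83.] mid stop top [400. 255.] midstop end [369. 202.] [354. 204.]
short pocket floor corners [385. 244.] [505. 221.] [416. 286.] [538. 263.]
top
bartop z 0.026 [array([213., 470.]), array([171., 471.]), array([213., 427.]), array([172., 427.]), array([216., 286.]), array([175., 286.])]
bartop z 0.031 [array([212., 469.]), array([169., 469.]), array([212., 425.]), array([170., 425.]), array([215., 283.]), array([173., 284.])]
bartop z 0.038 [array([210., 467.]), array([168., 467.]), array([211., 423.]), array([168., 423.]), array([213., 280.]), array([172., 280.])]
stop near top inner [194. 477.] lip inner edge [282. 477.] [ 97. 478.] [107. 108.] mid stop top [292. 276.] midstop end [173. 269.] [173. 285.]
short pocket floor corners [225. 274.] [227. 149.] [318. 274.] [319. 148.]
```

The views show the robot-side end resting on the near stop, tilted about 12 mm up, so the bar is 2 to 4 mm too far toward the robot. I'll shift it +4 mm in x, which is within the 2 to 6 mm window.

```bash
python3 - <<'E'
from h import *
w=b2w(-.036,.046)
r.reach([*w,.12],down(BY))
r.move_straight([*w,.046],speed=.1,max_force=15);s=st("at")
command_gripper(.008,force=45);s=st("grip");z=s["eef_pos"][2]
r.move_straight([*w,z+.003],speed=.05)
q=b2w(-.032,.046)
r.move_straight([*q,z+.003],speed=.03);st("shift")
print(r.move_straight([*q,z-.004],speed=.02,max_force=8));st("low")
release(0,0);park();look("p3")
E
```

```text
at t 27.5 p [0.4953 0.0679 0.0464] F [-0.3 -0.3  1.2] w 0.0306
grip t 27.7 p [0.4954 0.068  0.0468] F [-0.2 -0.9  4.4] w 0.0185
shift t 28.3 p [0.499  0.0681 0.0496] F [-0.   0.1 -1.1] w 0.0186
True
low t 28.6 p [0.4985 0.0681 0.0453] F [-1.3 -0.8  5.4] w 0.019
released t 29.6 p [0.4976 0.0681 0.1591] F [ 0.2 -0.6 -0.9] w 0.0307
bay bar 374 [249.96 274.02] z 0.016 bay mm [-36.03  47.07] yaw 0.0 [93.9 22. ]
bay bar 374 [249.96 274.02] z 0.021 bay mm [-36.94  46.47] yaw 0.0 [93.5 22. ]
```

View pics/p3s.png

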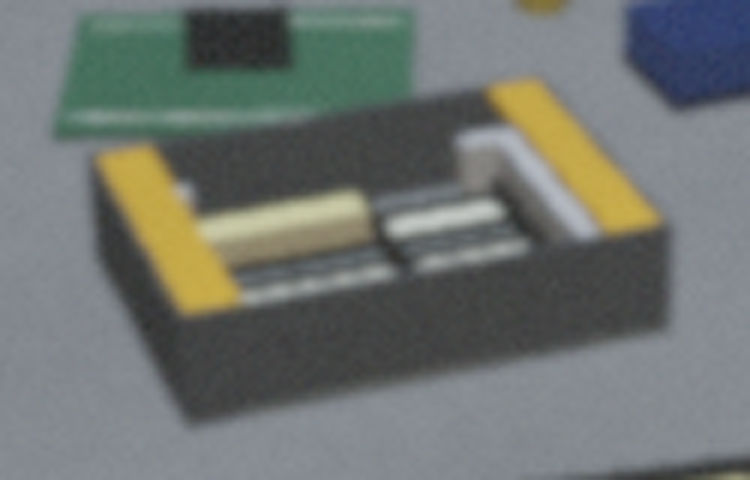

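View pics/p3z.png

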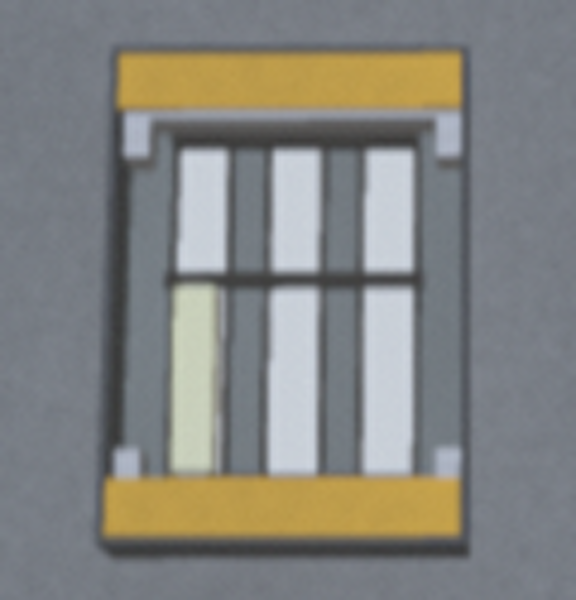

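The bar is now flat in its pocket: the side view shows its edges parallel to the ridges, and it reads bay (-36, 47) mm. Next is the middle one with the learned +2 mm x correction, using a z-check before release.

```bash
cat >> h.py <<'E'
def seat(x,y,a,bx,by,tries=((0,0),(.0015,0),(-.0015,0),(.003,0),(0,-.001),(0,.001))):
    command_gripper(.045,force=60)
    r.reach([x,y,.14],down(a))
    if r.move_straight([x,y,.039],speed=.12,max_force=15): print("CONTACT on pick")
    command_gripper(.008,force=60); r.hold(.15); s=st("grip"); dz=s["eef_pos"][2]-.013
    r.move_straight([x,y,.16],speed=.25)
    if st("lift")["grip_width"]<.015: print("NOT HELD"); return False
    w=b2w(bx,by)
    r.reach([*w,.16],down(BY)); r.move_straight([*w,.075],speed=.2)
    ok=False
    for dx,dy in tries:
        w=b2w(bx+dx,by+dy)
        r.move_straight([*w,.016+dz+.018],speed=.1); r.hold(.1)
        r.move_straight([*w,.016+dz+.001],speed=.03,max_force=10); s=st(f"try {dx,dy}")
        h=1000*(s["eef_pos"][2]-.016-dz); print("  above seat mm",round(h,2),"xy err",(1000*(s["eef_pos"][:2]-w)).round(2))
        if h<2.8: ok=True;break
    if ok: release(0,0)
    return ok
E
python3 - <<'E'
from h import *
print(seat(.5802,-.2288,-.057,-.034,0.))
E
```

```text
grip t 35.3 p [ 0.5807 -0.2291  0.0402] F [-1.  -0.6  5.7] w 0.0183
lift t 35.9 p [ 0.5795 -0.2284  0.1587] F [-0.5 -0.5 -1.2] w 0.018
try (0, 0) t 38.6 p [0.4982 0.0221 0.0441] F [-0.4  1.  -0. ] w 0.0177
  above seat mm 0.91 xy err [-0.03  0.  ]
released t 39.6 p [0.4978 0.0221 0.1592] F [-0.6  0.2 -0.6] w 0.0308
True
```

Seated on the first try. I'll look, then continue.

```bash
python3 - <<'E'
from h import *
park();I=look("p4")
for aa,c,m in resistors(I)["top"]: print(aa,c,cast("top",c,.013)[0].round(4),yaw_of("top",m,.013))
E
```

```text
bay bar 387 [249.96 273.87] z 0.016 bay mm [-35.69  47.08] yaw -0.004 [94.3 22.6]
bay bar 387 [249.96 273.87] z 0.021 bay mm [-36.6   46.48] yaw -0.004 [93.9 22.5]
bay bar 372 [269.77 274.04] z 0.016 bay mm [-36.47   1.12] yaw -0.005 [92.6 21.8]
bay bar 372 [269.77 274.04] z 0.021 bay mm [-37.37   0.7 ] yaw -0.005 [92.2 21.7]
349 [410.51575931 241.61318052] [ 0.581  -0.3053  0.013 ] (np.float64(-0.12155532714498068), array([0.09101059, 0.0218837 ]))
236 [438.19915254 246.36016949] [ 0.5709 -0.3705  0.013 ] (np.float64(-0.23350978562397007), array([0.06147983, 0.02183947]))
244 [436.1557377  297.22131148] [ 0.4502 -0.3621  0.013 ] (np.float64(-0.21799092175080495), array([0.05965085, 0.02203777]))
```

View pics/p4s.png

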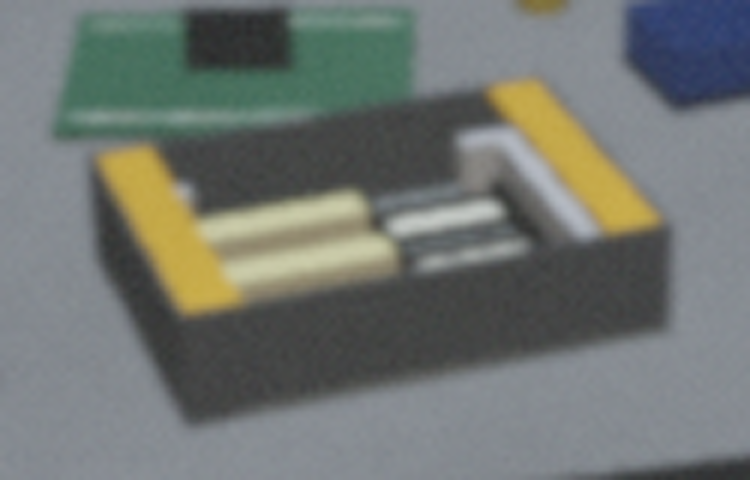

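Both long bars lie flat (side view, edges parallel to the ridges). Now the remaining three.

```bash
python3 - <<'E'
from h import *
for a in((.581,-.3053,-.12,-.0338,-.0465),(.5708,-.3705,-.233,.0533,.0455),(.4502,-.3621,-.219,.0533,-.0005)):
    ok=seat(*a);print(ok)
    if not ok: break
else:
    park();st();I=look("p5")
E
```

```text
grip t 45.1 p [ 0.5815 -0.3057  0.0403] F [-1.6  0.8  5.9] w 0.0181
lift t 45.7 p [ 0.5803 -0.3048  0.1585] F [-0.7  0.4 -2. ] w 0.0181
try (0, 0) t 48.5 p [ 0.4998 -0.0244  0.0442] F [ 0.   0.1 -0.5] w 0.0181
  above seat mm 0.93 xy err [ 0.03 -0.02]
released t 49.5 p [ 0.4994 -0.0243  0.1592] F [-0.   0.6 -0.8] w 0.0308
True
grip t 52.7 p [ 0.5713 -0.3709  0.0403] F [-0.5  0.9  7.5] w 0.018
lift t 53.3 p [ 0.5701 -0.37    0.1585] F [-0.6 -1.1 -0.8] w 0.018
try (0, 0) t 56.6 p [0.5842 0.0702 0.0442] F [-0.4 -0.2 -1. ] w 0.018
  above seat mm 0.94 xy err [ 0.05 -0.  ]
released t 57.6 p [0.5836 0.0702 0.159 ] F [-0.2  0.4 -0.7] w 0.0309
True
grip t 61.0 p [ 0.4506 -0.3625  0.0401] F [-0.8 -0.1  6.3] w 0.0179
lift t 61.7 p [ 0.4497 -0.3616  0.159 ] F [-1.2 -0.4 -0.8] w 0.0179
try (0, 0) t 64.9 p [0.5855 0.0242 0.044 ] F [-0.7 -0.5 -0.8] w 0.0179
  above seat mm 0.94 xy err [0.05 0.  ]
released t 65.9 p [0.585  0.0242 0.1591] F [ 0.4 -0.7  0.2] w 0.0307
True
 t 68.1 p [ 0.227  -0.4735  0.2562] F [-0.9 -0.3 -0.7] w 0.0309
bay bar 258 [270.53 236.6 ] z 0.016 bay mm [53.07  0.29] yaw 0.022 [62.8 23.3]
bay bar 258 [270.53 236.6 ] z 0.021 bay mm [51.8  -0.13] yaw 0.022 [62.5 23.2]
bay bar 247 [250.76 237.31] z 0.016 bay mm [51.74 46.87] yaw -0.025 [61.5 23.1]
bay bar 247 [250.76 237.31] z 0.021 bay mm [50.48 46.27] yaw -0.025 [61.2 23. ]
bay bar 388 [249.97 273.79] z 0.016 bay mm [-35.51  47.05] yaw -0.008 [94.3 22.6]
bay bar 388 [249.97 273.79] z 0.021 bay mm [-36.42  46.45] yaw -0.008 [93.9 22.5]
bay bar 378 [269.63 273.84] z 0.016 bay mm [-35.98   1.43] yaw -0.009 [92.3 22.1]
bay bar 378 [269.63 273.84] z 0.021 bay mm [-36.89   1.01] yaw -0.009 [91.9 22. ]
bay bar 350 [289.91 273.5 ] z 0.016 bay mm [-35.57 -45.58] yaw -0.004 [95.2 20.3]
bay bar 350 [289.91 273.5 ] z 0.021 bay mm [-36.48 -45.81] yaw -0.004 [94.8 20.3]
```

View pics/p5s.png

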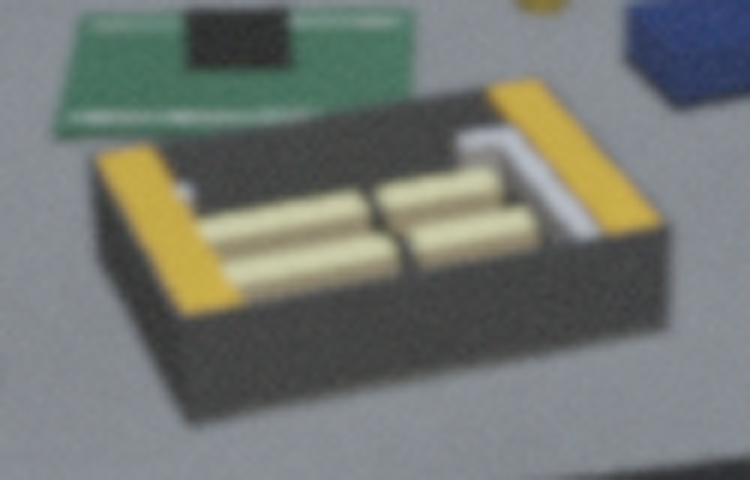

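View pics/p5z.png

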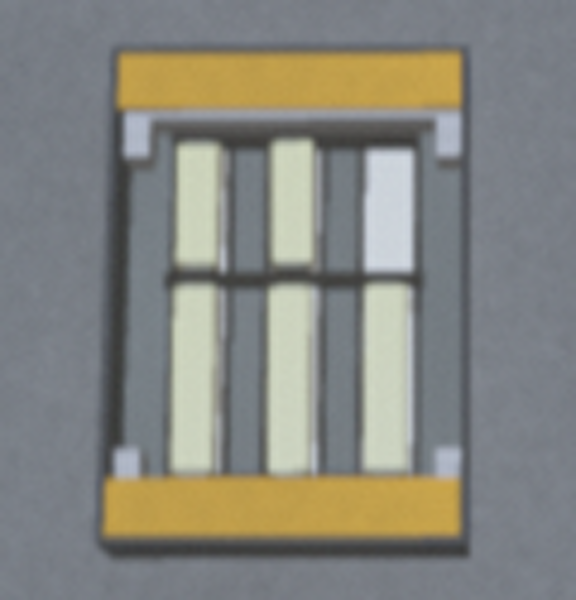

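View pics/top_p5.png

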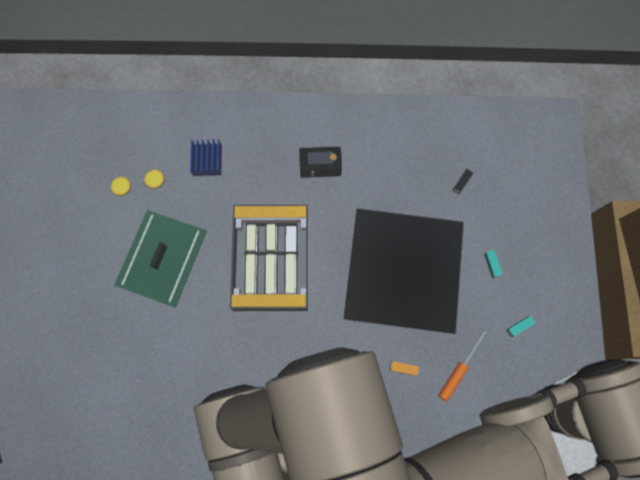

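All five bars read within about 1.5 mm of their pockets: the long row is full, the short row has left and middle filled, and the mat is empty. The hatch still sits at px (160,257). Measuring it now.

```bash
cat >> h.py <<'E'
def hatch(I,z=.004,roi=(60,150,232,330),verbose=True,fin=True):
    H=hsv(I["top"]);m=(H[...,0]>66)&(H[...,0]<96)&(H[...,1]>45)&(H[...,2]<150)
    m=cv2.morphologyEx(m.astype(np.uint8),cv2.MORPH_CLOSE,np.ones((9,9)))
    b=max(blobs(m,300,roi),key=lambda b:b[0])
    cn=max(cv2.findContours(b[2].astype(np.uint8),cv2.RETR_EXTERNAL,cv2.CHAIN_APPROX_NONE)[0],key=cv2.contourArea)
    P=cast("top",cn[:,0],z)[:,:2]
    (cx,cy),(w,h),ang=cv2.minAreaRect((P*1000).astype(np.float32))
    a=np.deg2rad(ang) if w>h else np.deg2rad(ang)+np.pi/2
    a=(a+np.pi/2)%np.pi-np.pi/2
    # fin: dark pixels inside hull
    hull=np.zeros(m.shape,np.uint8);cv2.fillPoly(hull,[cv2.convexHull(cn)],1);hull=cv2.erode(hull,np.ones((5,5)))
    F=sorted(blobs((hull>0)&(H[...,2]<58),20),key=lambda b:-b[0])
    out=dict(c=np.array([cx,cy])/1000,a=a,size=(round(w,1),round(h,1)))
    if F: out["fin_px"]=F[0][1];out["fin_area"]=F[0][0];out["fin_c22"]=cast("top",F[0][1],z+.018)[0][:2];out["fin_yaw"]=yaw_of("top",F[0][2],z+.018)
    if verbose: print(out)
    return out
E
python3 - <<'E'
from h import *
I={n:cv2.imread(f"pics/{n}_p5.png")[:,:,::-1] for n in M}
h=hatch(I)
H=hsv(I["side"])
g=blobs((H[...,2]<52),60,(270,195,318,222))
for a,c,m in g: print("side fin",a,c, tri(h["fin_px"],c))
# stripes
HT=hsv(I["top"])
m=(HT[...,2]>118)&(HT[...,1]<70)
for a,c,mm in blobs(m,30,(112,208,210,310)): print("stripe",a,c,cast("top",c,.004)[0],yaw_of("top",mm,.004))
cv2.imwrite("pics/h5.png",cv2.resize(I["top"][200:315,105:215,::-1],None,fx=5,fy=5,interpolation=cv2.INTER_CUBIC))
E
```

```text
{'c': array([0.53250098, 0.28438742]), 'a': np.float64(-0.3146408980421196), 'size': (155.9, 195.2), 'fin_px': array([158.58709677, 256.2       ]), 'fin_area': np.int32(155), 'fin_c22': array([0.53106254, 0.28347808]), 'fin_yaw': (np.float64(-0.3144715158323168), array([0.05778363, 0.01571376]))}
stripe 4511 [160.4768344  258.89381512] [0.528422   0.28381885 0.004     ] (np.float64(0.7918764290836894), array([0.31988156, 0.27228587]))
stripe 257 [137.12840467 248.70038911] [0.55186042 0.34163291 0.004     ] (np.float64(-0.3124830147252227), array([0.18426722, 0.00821734]))
stripe 262 [183.59923664 265.66412214] [0.51338117 0.22780033 0.004     ] (np.float64(-0.31483443356705965), array([0.18186406, 0.00812089]))
```

View pics/h5.png

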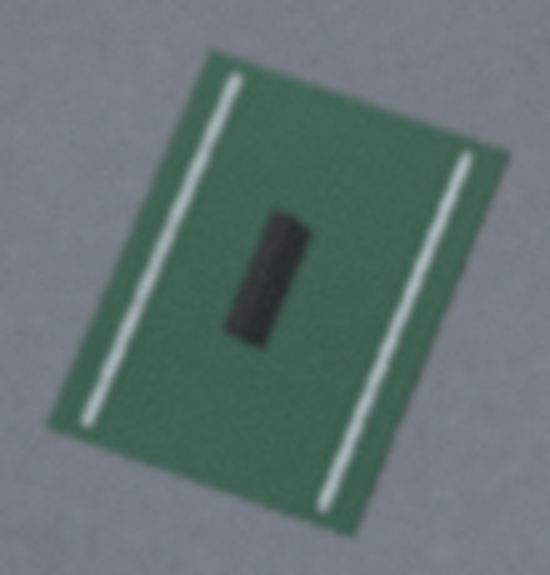

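The view shows the hatch with straight stripes, the fin centred at px (158.6,256.2) and yaw -0.314. Next I check the fin height with the side view, then check IK for the tilted poses.

```bash
cat >> h.py <<'E'
BAYR=BAY+np.array([.0015,-.0009])   # bay centre in robot frame (from where the bars seated)
def hpose(xt,zt,th,dg=.034):
    """far tip (underside) at bay x=xt, z=zt, far end down by th; dg: TCP above plate underside along plate normal"""
    n=np.array([np.sin(th),np.cos(th)])
    c=np.array([xt-.098*np.cos(th),zt+.098*np.sin(th)])+dg*n
    cc,s=np.cos(BY),np.sin(BY)
    p=np.array([BAYR[0]+cc*c[0],BAYR[1]+s*c[0],c[1]])
    R=Ro.from_euler("z",BY)*Ro.from_euler("y",th)*Ro.from_matrix(np.diag([1,-1,-1.]))
    return p,R.as_quat()
E
python3 - <<'E'
from h import *
I={n:cv2.imread(f"pics/{n}_p5.png")[:,:,::-1] for n in M}
H=hsv(I["side"])
for a,c,m in blobs((H[...,2]<62)&(H[...,1]<90),60,(280,195,310,220)): print("side fin",a,c, tri((158.587,256.2),c))
for q in((.082,.06,.22),(.082,.040,.22),(.112,.040,.22),(.112,.036,0),(.098,.036,0)):
    p,o=hpose(*q);print(p.round(4),r.solve_ik(p,o).round(2))
print(r.solve_ik([.5326,.2845,.036],down(-.314)).round(2))
E
```

```text
side fin 123 [294.17073171 211.45528455] (array([0.53294433, 0.28380137, 0.02034587]), np.float64(0.003051530133631936))
[0.5275 0.022  0.1146] [-0.09  0.61  1.52 -0.03  1.23  1.46]
[0.5275 0.022  0.0946] [-0.09  0.64  1.54 -0.03  1.18  1.47]
[0.5575 0.0229 0.0946] [-0.08  0.68  1.45 -0.03  1.23  1.47]
[0.5477 0.0226 0.07  ] [-0.1   0.6   1.68 -0.    0.86  1.44]
[0.5337 0.0222 0.07  ] [-0.1   0.58  1.72 -0.    0.84  1.44]
[ 0.36  0.72  1.54 -0.    0.88  2.25]
```

```bash
python3 - <<'E'
from h import *
I=shot("h6");h=hatch(I)
x,y=h["c"];a=h["a"]
if abs(a+.314)>.03 or np.linalg.norm(h["c"]-[.5326,.2845])>.004: print("MOVED")
command_gripper(.04,force=90)
r.reach([x,y,.14],down(a));st("hover")
print(r.move_straight([x,y,.037],speed=.1,max_force=15));st("at")
command_gripper(.0,force=90);r.hold(.3);s=st("grip")
r.move_straight([x,y,.16],speed=.12);st("lift")
np.save("dg.npy",s["eef_pos"][2])
I=shot("h7")
E
```

```text
{'c': array([0.53244592, 0.28424472]), 'a': np.float64(-0.3170972646735546), 'size': (155.8, 195.0), 'fin_px': array([158.64052288, 255.95424837]), 'fin_area': np.int32(153), 'fin_c22': array([0.53164986, 0.28340475]), 'fin_yaw': (np.float64(-0.31440213939228107), array([0.05710894, 0.01536147]))}
hover t 71.5 p [0.5329 0.2836 0.1401] F [ 0.1 -0.5 -0.6] w 0.0401
False
at t 72.7 p [0.5329 0.2844 0.0377] F [ 0.3 -0.1 -0.1] w 0.0402
grip t 73.3 p [0.5328 0.2844 0.0378] F [-0.3  0.5  6.1] w 0.0083
lift t 74.5 p [0.5319 0.284  0.159 ] F [-0.4  0.1 -2.5] w 0.0085
```

View pics/side_h7.png

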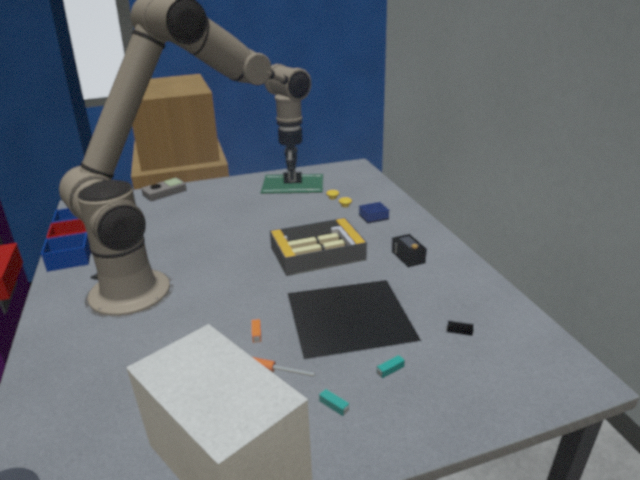

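The side view shows the hatch lifted level at px (292,183), with the bay full. Now the tilted entry.

```bash
python3 - <<'E'
from h import *
dg=float(np.load("dg.npy"));print(dg)
p,o=hpose(.08,.12,.22,dg);r.reach(p,o);r.hold(.2)
p,o=hpose(.08,.068,.22,dg);r.move_straight(p,o,speed=.1,max_force=15);st("above")
I=shot("e1")
p,o=hpose(.08,.042,.22,dg);print(r.move_straight(p,o,speed=.04,max_force=10));s=st("in");print((1000*(s["eef_pos"]-p)).round(1))
I=shot("e2")
cv2.imwrite("pics/e2z.png",np.vstack([cv2.resize(I["top"][185:325,190:350,::-1],None,fx=3,fy=2.1),cv2.resize(I["side"][175:285,230:390,::-1],None,fx=3,fy=2.7)]))
E
```

```text
0.03779037426414457
above t 76.5 p [0.5266 0.022  0.1266] F [ 0.4  0.8 -2.7] w 0.0085
False
in t 77.4 p [0.5264 0.022  0.1003] F [ 0.4 -0.1 -4.1] w 0.0085
[0.1 0.  0.1]
```

View pics/e2z.png

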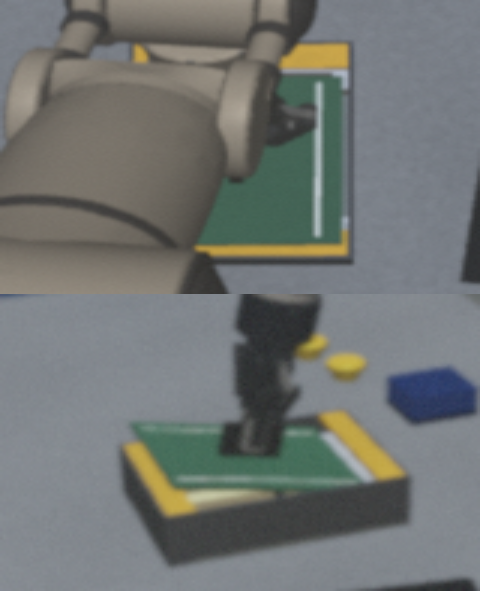

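The tilted hatch's far end is inside the opening beside the far lip, its near end is above the near lip, and nothing touches. Sliding it under the far lip and levelling.

```bash
python3 - <<'E'
from h import *
dg=float(np.load("dg.npy"))
def go(xt,zt,th,mf=10,sp=.04):
    p,o=hpose(xt,zt,th,dg);h=r.move_straight(p,o,speed=sp,max_force=mf);s=st(f"{xt,zt,th} hit={h}");print("   err",(1000*(s["eef_pos"]-p)).round(1));return h
ok=not go(.095,.0405,.22) and not go(.111,.0395,.22)
if ok: ok=not go(.1115,.0395,.11)
if ok: ok=not go(.1115,.0385,.03)
I=shot("e3")
cv2.imwrite("pics/e3z.png",np.vstack([cv2.resize(I["top"][185:325,190:350,::-1],None,fx=3,fy=2.1),cv2.resize(I["side"][175:285,230:390,::-1],None,fx=3,fy=2.7)]))
E
```

```text
(0.095, 0.0405, 0.22) hit=False t 78.0 p [0.5413 0.0225 0.0986] F [-0.2  0.1 -2.9] w 0.0087
   err [ 0.   0.  -0.2]
(0.111, 0.0395, 0.22) hit=False t 78.6 p [0.5572 0.0229 0.0976] F [-0.4 -0.6 -3.3] w 0.0086
   err [-0.1  0.  -0.2]
(0.1115, 0.0395, 0.11) hit=False t 79.0 p [0.5519 0.0227 0.0882] F [ 0.5 -0.4 -3. ] w 0.0085
   err [-0.1 -0.   0.4]
(0.1115, 0.0385, 0.03) hit=False t 79.4 p [0.5488 0.0225 0.0796] F [ 0.1  0.6 -2.5] w 0.0086
   err [ 0.5 -0.1  0.3]
```

View pics/e3z.png

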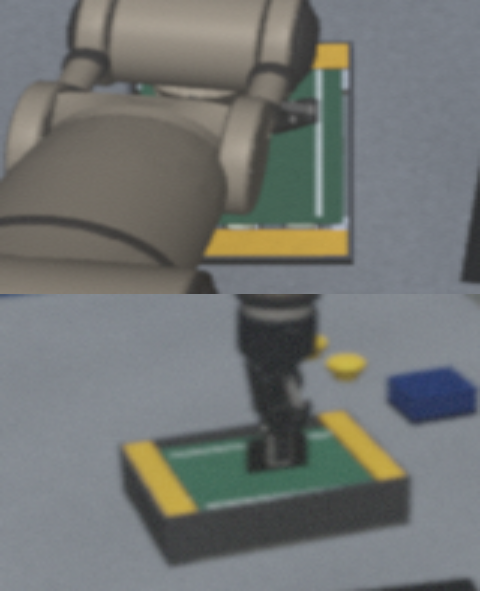

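The far end is under the far lip, and the near edge clears the near lip with a visible gap. Level, slide back to centre, set down.

```bash
python3 - <<'E'
from h import *
dg=float(np.load("dg.npy"))
def go(xt,zt,th,mf=10,sp=.04):
    p,o=hpose(xt,zt,th,dg);h=r.move_straight(p,o,speed=sp,max_force=mf);s=st(f"{xt,zt,th} hit={h}");print("   err",(1000*(s["eef_pos"]-p)).round(1));return h
ok=not go(.1115,.0375,0) 
if ok: ok=not go(.098,.0368,0)
if ok: go(.098,.0335,0,mf=6,sp=.015)
I=shot("e4")
cv2.imwrite("pics/e4z.png",np.vstack([cv2.resize(I["top"][185:325,190:350,::-1],None,fx=3,fy=2.1),cv2.resize(I["side"][175:285,230:390,::-1],None,fx=3,fy=2.7)]))
E
```

```text
(0.1115, 0.0375, 0) hit=False t 79.7 p [0.5472 0.0226 0.0754] F [ 0.6  0.3 -2.4] w 0.0088
   err [0.1 0.  0.1]
(0.098, 0.0368, 0) hit=False t 80.2 p [0.5337 0.0222 0.0748] F [ 0.9  0.8 -3.4] w 0.0084
   err [ 0.  -0.   0.2]
(0.098, 0.0335, 0) hit=True t 80.5 p [0.5342 0.0221 0.0718] F [-0. -0.  4.] w 0.0086
   err [ 0.5 -0.1  0.5]
```

View pics/e4z.png

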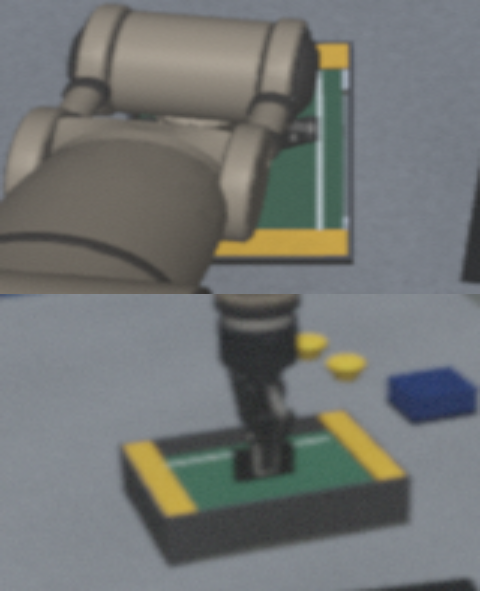

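The plate runs under both yellow lips, and contact came at z = 71.8 mm, exactly ledge plus grip height. Releasing and checking.

```bash
python3 - <<'E'
from h import *
command_gripper(.03);s=st("open");p=s["eef_pos"]
r.move_straight([p[0],p[1],.2],speed=.12);park();st()
I=shot("f1")
H=hsv(I["top"])
# stripes & fin, visible plate part
m=(H[...,2]>125)&(H[...,1]<50)
for a,c,mm in blobs(m,25,(228,215,312,297)): print("white",a,c.round(1),(1000*w2b(cast("top",c,.038)[0])).round(1),yaw_of("top",mm,.038)[0]-BY)
g=(H[...,0]>66)&(H[...,0]<96)&(H[...,1]>45)&(H[...,2]<150)
d=(H[...,2]<62)&(H[...,1]<130)
for a,c,mm in blobs(d,40,(250,230,292,285)): 
    print("fin",a,c.round(1),(1000*w2b(cast("top",c,.056)[0])).round(1),yaw_of("top",mm,.056)[0]-BY)
    HS=hsv(I["side"])
    for a2,c2,m2 in blobs((HS[...,2]<62)&(HS[...,1]<110),60,(300,222,335,246)): print("  side",a2,c2,tri(c,c2),c2-proj("side",cast("top",c,.056)))
cv2.imwrite("pics/f1z.png",cv2.resize(I["top"][195:320,210:330,::-1],None,fx=4.8,fy=4.8,interpolation=cv2.INTER_CUBIC));sidebay(I,"f1s")
E
```

```text
open t 80.9 p [0.533  0.0223 0.0707] F [-0.5 -0.4  0.1] w 0.0301
 t 84.3 p [ 0.2271 -0.4735  0.2562] F [-0.1  0.  -0.3] w 0.03
white 237 [229.  250.4] [15.5 93.7] 0.015414825635894941
white 326 [309.5 255.7] [  1.6 -91.5] -0.006543599526075847
white 224 [243.7 255.9] [ 2.2 59.7] 0.0031687594426450458
white 228 [296.  255.5] [  2.2 -60.5] -0.00031893516757922416
fin 45 [270.3 257.7] [-6.3 -3. ] -0.05479589342592274
  side 194 [317.3814433  236.70618557] (array([0.53056223, 0.01911581, 0.05669681]), np.float64(0.009348964351110193)) [[ 3.15899975 -0.73759649]]
```

View pics/f1z.png

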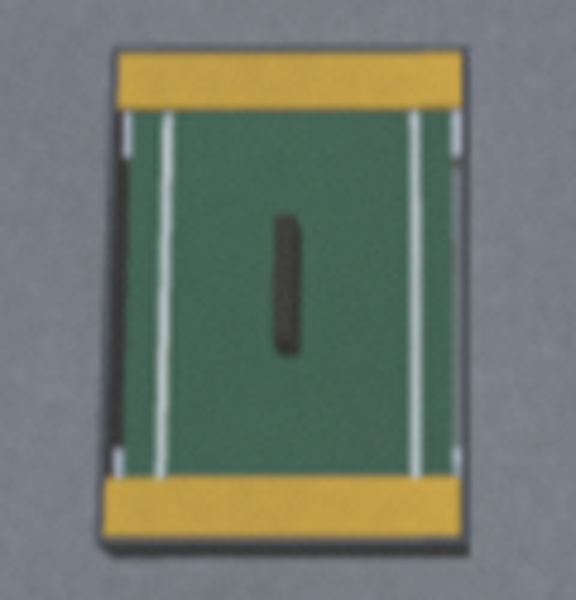

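View pics/f1s.png

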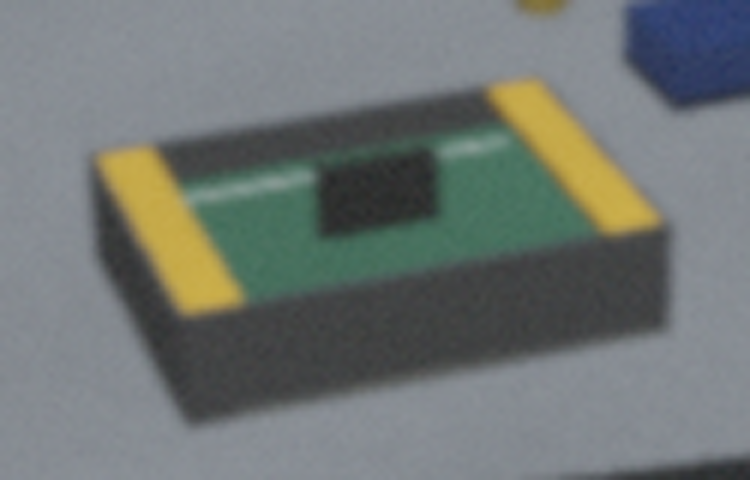

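```bash
python3 - <<'E'
from h import *
I={n:cv2.imread(f"pics/{n}_f1.png")[:,:,::-1] for n in M}
im=I["top"].astype(int)
for thr in(12,16,20):
    m=(im[...,1]-im[...,0]<thr)&(hsv(I["top"])[...,2]<90)
    for a,c,mm in blobs(m,60,(255,230,288,285)): 
        y,d=yaw_of("top",mm,.056);print(thr,a,c.round(2),(1000*w2b(cast("top",c,.056)[0])).round(1),round(y-BY,3),(d*1000).round(1))
s=I["side"].astype(int);m=(s[...,1]-s[...,0]<16)&(hsv(I["side"])[...,2]<80)
for a,c,mm in blobs(m,60,(302,225,332,248)): print("side",a,c.round(2),tri((269.7,254.1),c))
lp=lips(I)["top"];pp=[cast("top",b[1],.059)[0] for b in lp];print("bay now",(pp[0]+pp[1])/2)
# bystanders unchanged vs start
J={n:np.load(n+"0.npz")["im"] for n in M}
dif=np.abs(I["top"].astype(int)-J["top"]).max(2)
print("diff bystanders",[(dif[y0:y1,x0:x1]>40).sum() for x0,y0,x1,y1 in((100,165,175,200),(185,130,230,180),(290,140,350,182))])
E
```

```text
12 141 [269.06 253.84] [ 2.7 -0.1] 0.016 [65.2 11.1]
16 153 [269.22 253.54] [ 3.4 -0.5] 0.006 [65.7 12.1]
20 170 [269.47 253.99] [ 2.3 -1. ] 0.018 [65.8 13.2]
side 114 [313.78 226.88] (array([0.52606784, 0.01855574, 0.09100899]), np.float64(0.0013033314854790717))
side 225 [317.25 236.48] (array([0.53492202, 0.02144744, 0.05653774]), np.float64(0.0014120700584165898))
bay now [0.53172076 0.02280092 0.059     ]
diff bystanders [np.int64(0), np.int64(0), np.int64(0)]
```

```bash
python3 - <<'E'
from h import *
st("end");r.finish_job()
E
```

```text
end t 84.4 p [ 0.2271 -0.4734  0.2563] F [-0.   0.1  0.6] w 0.03
the job is handed in; nothing more can be done
```

I laid all five resistors in the bay (three long, two short; the third short one was absent) and closed it with the hatch. I handed the job in at 84.4 s with the arm parked clear. No verdict was reported.

- **Resistors:** the first long bar caught on the near stop and lay tilted. Both views showed it, so I regripped it, shifted it 4 mm and it dropped flat. The others seated on the first try. The last look before closing showed all five within about 2 mm of their pockets and within 0.03 rad. The middle short bar read about 2 mm toward the far stop.
- **Hatch:** I tilted it in under the far lip, levelled it and slid it back. It touched down at the expected ledge height (71.8 mm at the TCP). The final top view reads about 2 to 3.5 mm off centre in x, under 1 mm in y, and 0.00 to 0.02 rad in yaw. The limits are 7 mm and 0.08 rad.
- **Level:** I judged this from the side view and the touchdown height, not from a separate tilt measurement.
- **Others:** the top-view comparison with the start shows the caps, heat sink and coin mech unchanged. I saw no knock to the hatch.
- **Disagreements:** camera and robot differed by about 2 mm in x and 1 mm in y at the bay, which I corrected for. The side view of the bay was off by about 2 px. One stray dark patch in the final side-view fin search gave a false height; the fin itself triangulated to 56.5 mm at mid-height, against 56 mm expected.

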